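# Switch on the stencil printer's vacuum under the red guard

## Task

Switch on the vacuum of the stencil printer: with the fingers, lift the see-through red guard by its front tab, and while holding it up push the toggle beneath it all the way over, away from you towards the guard's hinge. Then take the fingers out and let the guard fall fully shut over the switched-on toggle. Only touch, do not pick anything up: leave the switch under the yellow guard and every loose thing on the bench as they are.

Things in the scene. Friction and masses are not known exactly. Their poses are not given: they have to be found in the camera images.
- red_station: Station with the red guard: the vacuum switch, the one to operate. White box bolted down, yaw within 17 deg. Origin: on the bench, right below the toggle's pivot; x level, from its front (robot side) to the guard's hinge, y left, z up. Box x -31 to +60, y -50 to +50 mm, top z 55; base flange x -36 to +65, y -55 to +55, 6 mm tall.
- red_guard (a joint): Opening angle of the see-through red guard, rad: 0 shut, grows as its front swings up and back about the hinge, stop at 1.75. Weak spring and weight always close it (0.5 N at the tab shut, about 1.2 N wide open): it never stays open by itself and must be held up while the toggle is worked, e.g. by the same finger.
- red_hinge (a point): Middle of the red guard's hinge line (along station y), at x 30, z 60 mm in the station's frame. The guard, 50 g, is an upturned box, walls 3 mm, that hides the toggle wholly: shut, it covers x -30 to +30, y -38 to +38, z 57 to 107 mm; 70 mm clear between its side walls.
- red_tab (a point): Point near the outer edge of the opaque red lifting tab on the guard's front; moves with it. Shut: x -45, y 0, z 67 mm in the station's frame. Tab 50 mm wide, 3 mm thick, rises at 30 deg from the bottom edge of the front wall (x -30, z 58) to x -46, so it overhangs the box by 15 mm; only flange and bench lie below: a slanted fingertip fits under it.
- red_toggle (a joint): Angle of the bat toggle under the red guard, rad: 0 off, leaning 17 deg to the front (station -x); 0.60 on, leaning 17 deg to the hinge (+x); stops at both ends. Starts at 0 to 0.08, stays where left, moves with 1 to 1.5 N at its end. Pivot at x 0, z 60 mm, axis along station y. Push it to +x.
- red_toggle_end (a point): End of the black bat toggle under the red guard, 40 mm from its pivot; the bat is 9 to 12 mm thick. Off: x -12, z 98 mm in the station's frame; on: x +12.
- yellow_station: Station with the yellow guard: a second, identical station, to be left alone. White box bolted down, yaw within 17 deg. Origin: on the bench, right below the toggle's pivot; x level, from its front (robot side) to the guard's hinge, y left, z up. Box x -31 to +60, y -50 to +50 mm, top z 55; base flange x -36 to +65, y -55 to +55, 6 mm tall.
- yellow_guard (a joint): Opening angle of the see-through yellow guard, rad: 0 shut, grows as its front swings up and back about the hinge, stop at 1.75. Weak spring and weight always close it (0.5 N at the tab shut, about 1.2 N wide open): it never stays open by itself and must be held up while the toggle is worked, e.g. by the same finger.
- yellow_hinge (a point): Middle of the yellow guard's hinge line (along station y), at x 30, z 60 mm in the station's frame. The guard, 50 g, is an upturned box, walls 3 mm, that hides the toggle wholly: shut, it covers x -30 to +30, y -38 to +38, z 57 to 107 mm; 70 mm clear between its side walls.
- yellow_tab (a point): Point near the outer edge of the opaque yellow lifting tab on the guard's front; moves with it. Shut: x -45, y 0, z 67 mm in the station's frame. Tab 50 mm wide, 3 mm thick, rises at 30 deg from the bottom edge of the front wall (x -30, z 58) to x -46, so it overhangs the box by 15 mm; only flange and bench lie below: a slanted fingertip fits under it.
- yellow_toggle (a joint): Angle of the bat toggle under the yellow guard, rad: 0 off, leaning 17 deg to the front (station -x); 0.60 on, leaning 17 deg to the hinge (+x); stops at both ends. Starts at 0 to 0.08, stays where left, moves with 1 to 1.5 N at its end. Pivot at x 0, z 60 mm, axis along station y. Push it to +x.
- yellow_toggle_end (a point): End of the black bat toggle under the yellow guard, 40 mm from its pivot; the bat is 9 to 12 mm thick. Off: x -12, z 98 mm in the station's frame; on: x +12.
- paste_jar: Loose white jar with blue cap, 60 mm diameter, 70 mm tall, standing between the stations. Origin: centre of its underside.
- wash_bottle: Loose white bottle with red cap, 64 mm diameter, 160 mm tall, behind the stations. Origin: centre of its underside.
- screwdriver: Loose screwdriver lying on the bench in front of and between the stations. Origin: its underside, near the middle.
- squeegee: Loose aluminium squeegee with steel blade, 44 x 160 x 30 mm, behind the stations. Origin: centre of its underside.
- board: Loose green circuit board in a carrier, 100 x 140 x 9 mm, on the left. Origin: centre of its underside.
- parts_tray: Loose blue tray of four compartments, 140 x 100 x 35 mm, on the right. Origin: centre of its underside.
- clamp_knob: Loose black clamping knob, 32 mm diameter, 50 mm tall with its stud up, on the right. Origin: centre of its underside.

How it is judged (in metres and radians):
On the way, in this order (a step that is already met when the one before it is completed fails the run):
1. the red guard is lifted by at least 0.4 rad, its toggle still off (value of joint red_guard above 0.4 rad and value of joint red_toggle below 0.3 rad), for 0.1 s.
2. the toggle under it is pushed over to on (0.5 rad or more) while the guard is up (value of joint red_toggle above 0.5 rad and value of joint red_guard above 0.25 rad), for 0.1 s.
3. the red guard is shut again over the toggle (value of joint red_guard below 0.05 rad and value of joint red_toggle above 0.5 rad), for 0.2 s.
At the end, for the whole second after the job is handed in: Red station's toggle on (at least 0.50 of 0.60 rad), its guard shut (under 0.05 rad); yellow guard shut (under 0.05 rad) and its toggle still off (under 0.15 rad); every loose thing within 30 mm of where it began (all of step 3 and value of joint yellow_guard below 0.05 rad and value of joint yellow_toggle below 0.15 rad and distance of each of paste_jar, wash_bottle, screwdriver, squeegee, board, parts_tray, clamp_knob from where it was at the start of the episode below 0.03 m); the robot touches nothing.
It fails at once if the yellow guard is lifted by more than 0.15 rad or its toggle moved past 0.15 rad (value of joint any of yellow_guard, yellow_toggle above 0.15 rad).
It fails at once if a loose thing is shifted or lifted by more than 30 mm (distance of any of paste_jar, wash_bottle, screwdriver, squeegee, board, parts_tray, clamp_knob from where it was at the start of the episode above 0.03 m).
It also fails if it takes over 38 s, if anything falls off the work surface, if the arm or the gripper's body presses on something with over 40 N, if the wrist force passes 120 N, or if a joint passes its speed limit or range.

## Robot

A 7-joint arm with a two-finger parallel gripper is mounted at the origin on the work surface. World frame = base frame: x ahead of the robot, y to its left, z up, the work surface at z = 0. Lengths are in m, angles in degrees, forces in N, time in s.
With the tool pointing down it reaches from about 0.35 to 0.9 m from the base axis. Payload 8.1 kg.
Tool frame: the origin (TCP) lies on the mounting face of the last link; the fingertips stand 178 mm ahead of it and the grasp point (between the pads) lies env.grip_point_offset ahead of it (env.grip_point_offset is the distance from the TCP to the grasp point, in m); z points along the fingers, y is the line along which they close (so a half turn about z gives the same grasp; the last joint's range is limited). The gripper opens to 92 mm and grips with 3 to 60 N. Pads are 19 mm wide; open, the fingers measure 130 mm over their backs; the gripper's body (75 mm by 190 mm) begins 47 mm behind the grasp point.
Start: joints at [-71.54, 24.895, 1.432, 90.138, -0.665, 64.973, -4.303], TCP at [0.258, 0.569, 0.405] pointing down, gripper open.
Joint ranges: [-149.89, 149.89], [-25.12, 119.58], [-72.63, 75.52], [4.76, 147.25], [-75.54, 255.54], [6.69, 114.76], [-157.13, 157.13]. Speed limits (degrees/s): [127.2, 127.2, 172.46, 172.46, 180, 180, 180].

## Interface

Orientations are given as [roll, pitch, yaw] about the fixed x, y, z axes, in that order (R = Rz(yaw) Ry(pitch) Rx(roll)).
In Python, from rig import env gives the robot as it stands.
- The arm moves only by the shell command python3 -m pendant 'ROWS' [OPENING]. ROWS is JSON, one flat list of numbers, 6 for each row, row after row: the shift along the world's x, y, z each as a share of 200 mm, from -1 to 1, then the turn, a rotation vector about the world's x, y, z each as a share of 180 degrees, from -1 to 1. In form: [tx, ty, tz, ax, ay, az, tx, ty, tz, ax, ay, az, ...]. A call has 1 to 12 rows; each row is the pose to reach, as a shift and turn from the pose commanded when the call began, turning the shorter way round; what a row does not reach only later rows make up. A row lasts 1/10 s, in which the tool goes at most 50 mm and 8.59 degrees, less where a joint would pass 70% of its speed; a pose out of reach is approached as far as the arm can. A call with a number of a shift or a turn outside -1 to 1 is refused whole. A call with a gripper value outside its range is refused whole. OPENING is the opening, from -1 (shut) to 1 (fully open), so that 0 is half open, set as the call begins (- or left out, the last holds). The fingers move at their own pace and stop on an object; the grip force is fixed at half the most. Time passes only in rows, so rows that repeat a pose let the fingers close. It gives the time, the measured TCP pose, the force and the opening at its end, in the units of the state.
- env.observe(): the state, without advancing time (a new reading comes with each control period).
- env.camera(name): name is "side" or "top" or "wrist"; returns the picture (400x640x3 uint8, blue, green, red); there is no depth.
- env.camera_info(name): a dict with "fx", "fy", "cx", "cy" (pixels), "R" (3x3) and "t" (3): a world point X has camera coordinates R X + t; the wrist camera has in their place "tool_from_camera" (4x4, takes a point from camera to tool coordinates, whose origin is the TCP and whose axes are the flange's). Camera axes: x right, y down, z forward; pixel columns grow to the right and rows downward; lengths in m; the calibration is good to about 2 mm. A picture is of the moment at which its call begins: read the wrist's pose just before it. camera_info takes no time and is no camera call.
- env.finish_job(): hands the job in, once; it reports no verdict.
Trained networks look in the newest picture that a camera, given by its name, has taken for a name from the list of things; names that differ only in an ending like _2 or _b are one class to them, and where a whole thing is asked for, a point or a joint stands for the part that bears it (a point fixed in the world has none). Each returns a list of dicts, best first, with "confidence" (0 to 1); they miss things now and then, are a little off and sometimes report something else, mostly with a low value. They report only what shows in the picture. A call takes as long as a camera call.
- env.boxes_of(camera, target): "rect" ([left, top, right, bottom] in pixels, round what is visible of it).
- env.masks_of(camera, target): "pixels" (400x640 bool, what is visible of it) and "rect" ([left, top, right, bottom] in pixels, round what is visible of it).
- env.mark_of(camera, target): "centre" ([column, row] in pixels: a listed point, or the origin of a listed thing).
The state is a dict: "t": time; "q": joint angles; "joint_vel": joint speeds; "tau": joint torques, N m; "eef_pos": TCP position; "eef_rot": TCP orientation; "force": force on the tool from outside, world axes, zero at the start; "wrist_torque": the same for the moment, N m; "opening": finger opening in m.
Only numpy, scipy, OpenCV 4.12 (cv2) and the standard library are available. Lean on these libraries where they do the work, as an engineer would, in place of code of your own. Each camera call takes 0.05 s, during which the arm holds its last target. There are 200 camera calls.

## Working session

There is one attempt and no reset: what is moved stays moved. The work goes in short steps, Python scripts to look and compute and a shell command to move; the robot and the scene stay as the last step left them, time stands still between calls to the robot, and variables do not carry over. Pictures are saved under pics/ and viewed, on a budget of 10 in all, crops included, one or two more only if the job needs it, and the job is handed in when it is done.

```bash
mkdir -p pics; ls
cat > h.py <<'E'
import numpy as np, cv2
from rig import env
from scipy.spatial.transform import Rotation as Rt
def onplane(cam,px,z):
    c=env.camera_info(cam); R=np.array(c["R"]); t=np.array(c["t"])
    d=R.T@np.array([(px[0]-c["cx"])/c["fx"],(px[1]-c["cy"])/c["fy"],1]); o=-R.T@t
    return o+d*(z-o[2])/d[2]
def proj(cam,X):
    c=env.camera_info(cam); p=np.array(c["R"])@X+np.array(c["t"])
    return np.array([c["fx"]*p[0]/p[2]+c["cx"],c["fy"]*p[1]/p[2]+c["cy"]])
E
python3 - <<'E'
from h import *
a=env.camera("top");b=env.camera("side")
cv2.imwrite("pics/a.png",a);cv2.imwrite("pics/b.png",b)
print(env.observe()); print(env.grip_point_offset)
Z={"red_station":0,"red_hinge":.06,"red_tab":.067,"yellow_station":0,"yellow_hinge":.06,"yellow_tab":.067,"paste_jar":0,"screwdriver":0,"wash_bottle":0,"squeegee":0,"clamp_knob":0,"red_toggle_end":.098}
for c in("top","side"):
  i=env.camera_info(c);print(c,-np.array(i["R"]).T@i["t"])
  for n,z in Z.items():
    for m in env.mark_of(c,n)[:2]: print(c,n,np.round(m["centre"]),round(m["confidence"],2),np.round(onplane(c,m["centre"],z),4))
E
```

```text
pics
{'t': 0.1, 'q': array([-71.54055875,  24.93062967,   1.4307098 ,  90.1824208 ,
        -0.66269909,  64.97547039,  -4.30252733]), 'joint_vel': array([-0.08921362, -0.07118886,  0.03791561, -0.17865878,  0.0304219 ,
        0.0607517 , -0.11901713]), 'tau': array([ 4.48856808e-03, -6.69120598e+01,  9.88918506e-01, -3.15152586e+01,
       -6.04969449e-02,  3.73922533e-02,  2.45034649e-06]), 'eef_pos': array([0.25751934, 0.56925139, 0.40405302]), 'eef_rot': array([-1.79920240e+02,  8.93727009e-03,  1.55659417e+02]), 'force': array([ 0.14505682, -0.57608805,  0.38818277]), 'wrist_torque': array([-0.0048277 ,  0.03214991, -0.04409186]), 'opening': 0.09217974876316272}
0.1592
top [0.42219246 0.00494876 1.32672262]
top red_station [261. 192.] 0.62 [0.6204 0.2038 0.    ]
top red_hinge [253. 178.] 0.96 [0.6535 0.2215 0.06  ]
top red_tab [259. 208.] 0.66 [0.5626 0.197  0.067 ]
top red_tab [198. 234.] 0.4 [0.4779 0.375  0.067 ]
top yellow_station [376. 187.] 0.64 [ 0.6467 -0.1634  0.    ]
top yellow_hinge [378. 174.] 0.83 [ 0.6761 -0.1624  0.06  ]
top yellow_tab [375. 199.] 0.6 [ 0.597  -0
[... 847 characters left out ...]
  ]
side red_tab [273. 175.] 0.86 [0.5624 0.1939 0.067 ]
side yellow_station [366. 252.] 0.75 [ 0.637  -0.1601  0.    ]
side yellow_hinge [380. 236.] 0.59 [ 0.6573 -0.1842  0.06  ]
side yellow_hinge [338. 181.] 0.3 [0.7127 0.0801 0.06  ]
side yellow_tab [348. 234.] 0.94 [ 0.5896 -0.1454  0.067 ]
side paste_jar [315. 225.] 0.81 [0.5887 0.0027 0.    ]
side screwdriver [246. 246.] 0.76 [0.3938 0.0137 0.    ]
side wash_bottle [380. 230.] 0.73 [ 0.7222 -0.1076  0.    ]
side wash_bottle [380. 210.] 0.65 [ 0.785  -0.0305  0.    ]
side squeegee [341. 179.] 0.77 [0.7851 0.1682 0.    ]
side clamp_knob [452. 314.] 0.69 [ 0.6696 -0.4109  0.    ]
side clamp_knob [379. 238.] 0.49 [ 0.7005 -0.1329  0.    ]
```

View pics/a.png

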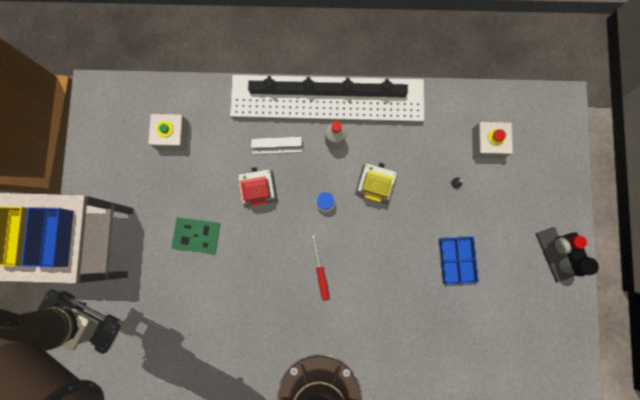

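View pics/b.png

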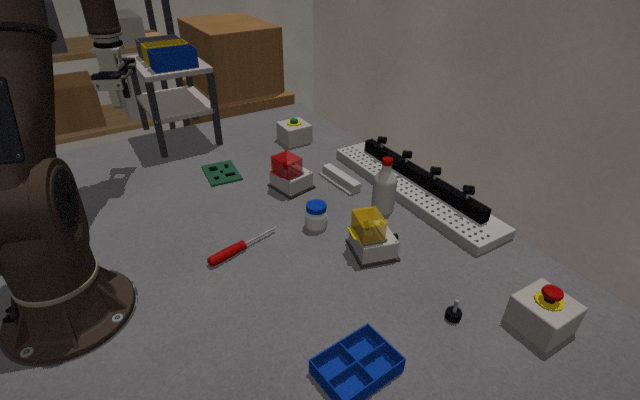

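The top view shows the red station at about px (257,188) with its axis turned slightly left. The side view agrees, with it at (288,178). The jar is at (325,202) and the board at (196,236), both clear of the approach. Next I'll work out a slanted staging pose in front of the tab.

```bash
cat >> h.py <<'E'
import json,os
def station(): return json.load(open("st.json")) # x,y,yaw deg
def tool_R(th,yaw):
    y=np.radians(yaw);t=np.radians(th)
    z=np.array([np.cos(t)*np.cos(y),np.cos(t)*np.sin(y),-np.sin(t)]); Y=np.array([-np.sin(y),np.cos(y),0])
    return np.stack([np.cross(Y,z),Y,z],1)
def S2W(p):
    x,y,a=station(); a=np.radians(a); p=np.asarray(p,float)
    return np.array([x+p[0]*np.cos(a)-p[1]*np.sin(a),y+p[0]*np.sin(a)+p[1]*np.cos(a),p[2]])
def cur():
    o=env.observe(); return np.array(o["eef_pos"]),Rt.from_euler("xyz",o["eef_rot"],degrees=True).as_matrix(),o
def tip_station():
    p,R,o=cur(); x,y,a=station(); a=np.radians(a); t=p+.178*R[:,2]
    d=t-[x,y,0]; z=R[:,2]
    return np.array([d[0]*np.cos(a)+d[1]*np.sin(a),-d[0]*np.sin(a)+d[1]*np.cos(a),d[2]]), np.degrees(np.arcsin(-z[2])), np.degrees(np.arctan2(z[1],z[0]))
def goto(tip,th,dyaw=0): # tip centre in station frame, tilt -> shares
    p,R,o=cur(); T=tool_R(th,station()[2]+dyaw); P=S2W(tip)-.178*T[:,2]
    return np.round((P-p)/.2,3), np.round(Rt.from_matrix(T@R.T).as_rotvec(degrees=True)/180,4), np.round(P,3)
def guard_phi(corner,th): # smallest opening so that finger top line clears wall/tab (mm)
    t=np.radians(th); best=None
    s=np.linspace(0,60,61); F=np.array(corner)[:,None]+np.array([-np.cos(t),np.sin(t)])[:,None]*s
    e=np.array([4.,0])[:,None]; 
    for phi in np.arange(0,1.76,.01):
        c,n=np.cos(phi),np.sin(phi)
        pts=np.array([[-27,57],[-30,57],[-30,56.5],[-38,61.2],[-46,65.7],[-46,69]],float)-[30,60]
        G=np.stack([pts[:,0]*c+pts[:,1]*n,-pts[:,0]*n+pts[:,1]*c],1)+[30,60]
        nrm=np.array([np.sin(t),np.cos(t)]); tz=np.array([np.cos(t),-np.sin(t)])
        d=(G-corner)@nrm; a=(G-corner)@tz
        # corner vs underside polyline of tab
        inside=((d<0)&(d>-19)&(a<0)).any()
        A,B=G[1],G[4]; u=(B-A)/np.linalg.norm(B-A); m=np.array([-u[1],u[0]]); 
        if m@(G[5]-B)<0:m=-m
        q=np.array(corner)-A; w=q@u; h=q@m
        inside|= (0<w<np.linalg.norm(B-A)) and h>0 and h<40 and False or (0<w<np.linalg.norm(B-A) and 0<h<6)
        if not inside: return round(phi,2)
    return 9
E
echo '[0.6205,0.209,12.8]' > st.json
python3 - <<'E'
from h import *
print(env.camera_info("wrist"))
print(goto((-.09,0,.13),45), goto((-.09,0,.13),60))
for c in("top","side"):
  for n in("red_guard","red_station"):
    for m in env.masks_of(c,n)[:1]:
        k=m["pixels"].astype(np.uint8); print(c,n,m["rect"],m["confidence"],cv2.minAreaRect(cv2.findNonZero(k)))
E
```

```text
{'fx': 304.81240033139727, 'fy': 304.81240033139727, 'cx': 323.16361011467535, 'cy': 196.02718179725724, 'tool_from_camera': array([[ 2.02153326e-03, -9.58498804e-01, -2.85089383e-01,
         7.78588182e-02],
       [ 9.99997931e-01,  1.87305604e-03,  7.93460306e-04,
         6.86107985e-05],
       [-2.26542365e-04, -2.85090397e-01,  9.58500607e-01,
         1.91443748e-02],
       [ 0.00000000e+00,  0.00000000e+00,  0.00000000e+00,
         1.00000000e+00]])}
(array([ 0.762, -2.041, -0.744]), array([-0.0256, -0.2529,  0.1955]), array([0.41 , 0.161, 0.256])) (array([ 0.942, -2.001, -0.603]), array([-0.0171, -0.1687,  0.2015]), array([0.446, 0.169, 0.284]))
top red_guard [239.5, 176.3, 270.5, 206.7] 0.63 ((254.40542602539062, 190.93243408203125), (27.290231704711914, 27.12583351135254), 80.53767395019531)
top red_station [238.7, 167.5, 276.6, 205.1] 0.95 ((257.0540466308594, 185.32431030273438), (37.48297119140625, 35.8389778137207), 80.53767395019531)
side red_guard [267.7, 149.4, 300.4, 182.5] 0.85 ((285.5, 164.5), (29.0, 31.0), 90.0)
side red_station [267.7, 147.5, 313.7, 202.3] 0.88 ((288.0534362792969, 176.10862731933594), (51.91027069091797, 41.868804931640625), 49.76364517211914)
```

```bash
python3 -m pendant '[0.4,-1,-0.2,-0.017,-0.17,0.19,0.4,-1,-0.2,-0.017,-0.17,0.19,0.4,-1,-0.2,-0.017,-0.17,0.19,0.4,-1,-0.2,-0.017,-0.17,0.19,0.4,-1,-0.2,-0.017,-0.17,0.19,0.4,-1,-0.2,-0.017,-0.17,0.19,0.4,-1,-0.2,-0.017,-0.17,0.19]' -1
python3 - <<'E'
from h import *
print(tip_station(), np.round(env.observe()["q"],1)); print(goto((-.09,0,.13),60), goto((-.09,0,.13),45))
E
```

```text
t: 2.2
eef_pos: [0.3374, 0.3687, 0.3648]
eef_rot: [179.4, 30.3, -169.5]
force: [0.3, -0.1, -0.1]
opening: 0.0403
(array([-0.15090248,  0.21689437,  0.21113226]), np.float64(59.69143029187488), np.float64(11.819736644235052)) [-69.4  10.7   8.1 122.1  40.7  33.7   7.3]
(array([ 0.543, -0.997, -0.403]), array([-0.0034,  0.001 ,  0.0108]), array([0.446, 0.169, 0.284])) (array([ 0.363, -1.037, -0.545]), array([ 0.0137, -0.0805,  0.0103]), array([0.41 , 0.161, 0.256]))
```

```bash
python3 -m pendant '[0.36,-1,-0.5,0.014,-0.08,0.01,0.36,-1,-0.5,0.014,-0.08,0.01,0.36,-1,-0.5,0.014,-0.08,0.01,0.36,-1,-0.5,0.014,-0.08,0.01,0.36,-1,-0.5,0.014,-0.08,0.01,0.36,-1,-0.5,0.014,-0.08,0.01,0.36,-1,-0.5,0.014,-0.08,0.01,0.36,-1,-0.5,0.014,-0.08,0.01]' -1
python3 - <<'E'
from h import *
print(tip_station(), np.round(env.observe()["q"],1)); print(goto((-.09,0,.13),45))
p,R,o=cur()
im=env.camera("wrist");cv2.imwrite("pics/c.png",im)
T=np.array(env.camera_info("wrist")["tool_from_camera"]);W=np.eye(4);W[:3,:3]=R;W[:3,3]=p;M=W@T
i=env.camera_info("wrist")
def pl(px,z):
    d=M[:3,:3]@np.array([(px[0]-i["cx"])/i["fx"],(px[1]-i["cy"])/i["fy"],1]); return M[:3,3]+d*(z-M[2,3])/d[2]
for n,z in{"red_station":0,"red_hinge":.06,"red_tab":.067,"red_toggle_end":.098}.items():
    for m in env.mark_of("wrist",n)[:2]: print(n,np.round(m["centre"]),round(m["confidence"],2),np.round(pl(m["centre"],z),4))
E
```

```text
t: 3.0
eef_pos: [0.4093, 0.184, 0.2732]
eef_rot: [-179.8, 45.3, -167.2]
force: [2.3, -0.3, 0.4]
opening: 0.0002
(array([-0.08500466,  0.02159833,  0.14797105]), np.float64(44.698005336516644), np.float64(12.435224505493437)) [-46.2  16.3   8.9 143.  141.8  26.2 -74.7]
(array([ 0.004, -0.114, -0.087]), array([0.0005, 0.0018, 0.0011]), array([0.41 , 0.161, 0.256]))
red_station [304. 137.] 0.74 [0.6203 0.2104 0.    ]
red_hinge [297. 165.] 0.74 [0.5846 0.2009 0.06  ]
red_tab [300. 167.] 0.55 [0.5769 0.2022 0.067 ]
```

View pics/c.png

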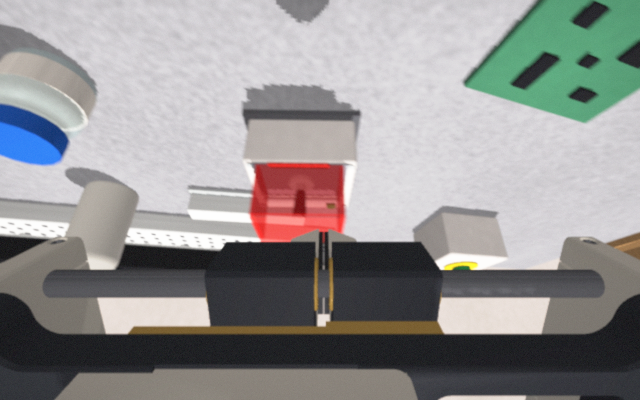

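The wrist view is upside down, with the robot side at the top. The red station's flange front runs (244,110)–(360,110), the box's top front edge (245,162)–(357,162), and the tab sits at about row 167. The jar is at left and the board at top right. I'll fit the station pose to these corners.

Run:
```python
from h import *
from scipy.optimize import least_squares
im=cv2.imread("pics/c.png"); cv2.imwrite("pics/d.png",cv2.resize(im[95:250,230:380],None,fx=4,fy=3.8,interpolation=cv2.INTER_CUBIC))
p,R,o=cur(); i=env.camera_info("wrist");T=np.array(i["tool_from_camera"]);W=np.eye(4);W[:3,:3]=R;W[:3,3]=p;C=np.linalg.inv(W@T)
P=np.array([[-31,50,55],[-31,-50,55],[-36,55,0],[-36,-55,0]])/1e3
px=np.array([[357,162],[245,162],[360,110],[244,110]])
def pr(v,P):
    a=v[2];c,s=np.cos(a),np.sin(a);X=P@np.array([[c,s,0],[-s,c,0],[0,0,1]])+[v[0],v[1],0]
    q=X@C[:3,:3].T+C[:3,3]; return np.stack([i["fx"]*q[:,0]/q[:,2]+i["cx"],i["fy"]*q[:,1]/q[:,2]+i["cy"]],1)
r=least_squares(lambda v:(pr(v,P)-px).ravel(),[.62,.21,.2]); print(r.x[:2],np.degrees(r.x[2]),np.round(r.fun,1))
print("model tab outer corners, hinge, flange rear:",np.round(pr(r.x,np.array([[-46,25,67],[-46,-25,67],[30,0,60],[65,55,0]])/1e3)))
json.dump([float(r.x[0]),float(r.x[1]),float(np.degrees(r.x[2]))],open("st.json","w"))
# path planning: upper corner (mm) -> guard opening
for th in(45,):
  for c in[(-40,56),(-40,60),(-38,70),(-38,80),(-38,90),(-36,100),(-32,105),(-26,105),(-20,100),(-14,96),(-8,94),(0,92),(6,90)]: print(th,c,guard_phi(c,th))
```

```text
[0.61748843 0.21032164] 13.129289188239886 [ 1.2  0.  -2.1  0.2  1.1  0.2 -0.2  0.7]
model tab outer corners, hinge, flange rear: [[330. 164.]
 [267. 164.]
 [305. 200.]
 [353. 170.]]
45 (-40, 56) 0.0
45 (-40, 60) 0.01
45 (-38, 70) 0.15
45 (-38, 80) 0.0
45 (-38, 90) 0.0
45 (-36, 100) 0.0
45 (-32, 105) 0.0
45 (-26, 105) 0.0
45 (-20, 100) 0.0
45 (-14, 96) 0.0
45 (-8, 94) 0.0
45 (0, 92) 0.0
45 (6, 90) 0.0
```

View pics/d.png

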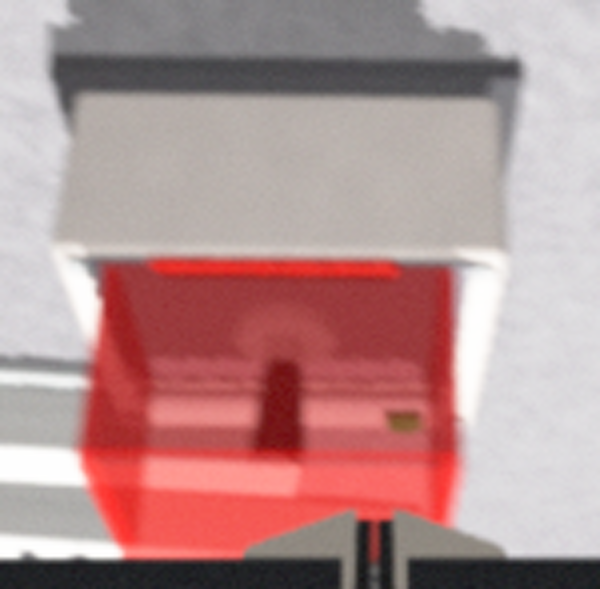

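The zoom shows the tab's outer edge from x≈267 to 330 at row 163, which matches the fitted model (267–330, 164). The toggle is upright under the guard at about (300,195). Next I'll plan the tip path against the guard geometry.

```bash
cat > plan.py <<'E'
from h import *
def seg(a,b,n=60): return np.linspace(a,b,n)
G0=np.vstack([seg((-30,107),(-30,57)),seg((-27,107),(-27,57)),seg((-27,57),(-30,57),6),seg((-30,56.5),(-46,65.7)),seg((-30,60),(-47,69)),seg((-30,107),(30,107))])-[30,60]
def G(phi): c,n=np.cos(phi),np.sin(phi); return np.stack([G0[:,0]*c+G0[:,1]*n,-G0[:,0]*n+G0[:,1]*c],1)+[30,60]
def hit(pts,tip,th,h=9.5):
    t=np.radians(th);z=np.array([np.cos(t),-np.sin(t)]);n=np.array([np.sin(t),np.cos(t)]);d=pts-tip
    return ((d@z<0)&(d@z>-66)&(abs(d@n)<h)).any()
def bat(a): # toggle outline for joint a
    l=np.radians(-17)+a; u=np.array([np.sin(l),np.cos(l)]);v=np.array([u[1],-u[0]]);s=seg(8,40,33)[:,None]
    return np.vstack([[0,60]+s*u+w*v for w in(-5.5,-2,2,5.5)])
def track(wp,th,h=9.5,phi=0,a=0):
    P=np.vstack([seg(np.array(x,float),y,50) for x,y in zip(wp[:-1],wp[1:])]); out=[]
    for k,p in enumerate(P):
        ok=phi
        while phi>0 and not hit(G(phi-.01),p,th,h): phi=max(0,phi-.01)
        while phi<1.75 and hit(G(phi),p,th,h): phi+=.01
        while a<.75 and hit(bat(a),p,th,h): a+=.01
        if k%50==49: out.append((tuple(P[k].round()),round(phi,2),round(a,2)))
    return out
E
python3 - <<'E'
from plan import *
wp=[(-75,49),(-46,49),(-44,62),(-44,75),(-42,90),(-34,98),(-24,98),(-14,92),(-6,86),(0,82),(6,80),(-10,90),(-34,98),(-50,100),(-70,100)]
for h in(7,9.5,12):
  print(h)
  for o in track(wp,45,h): print(o)
print(goto((-.075,0,.049),45),goto((-.046,0,.049),45),tip_station())
E
```

```text
7
((np.float64(-46.0), np.float64(49.0)), 0, 0)
((np.float64(-44.0), np.float64(62.0)), 0.1, 0)
((np.float64(-44.0), np.float64(75.0)), 0.24, 0)
((np.float64(-42.0), np.float64(90.0)), 0.41, 0)
((np.float64(-34.0), np.float64(98.0)), 0.58, 0)
((np.float64(-24.0), np.float64(98.0)), 0.73, 0)
((np.float64(-14.0), np.float64(92.0)), 0.82, 0.2)
((np.float64(-6.0), np.float64(86.0)), 0.85, 0.43)
((np.float64(0.0), np.float64(82.0)), 0.87, 0.68)
((np.float64(6.0), np.float64(80.0)), 0.92, 0.75)
((np.float64(-10.0), np.float64(90.0)), 0.85, 0.75)
((np.float64(-34.0), np.float64(98.0)), 0.58, 0.75)
((np.float64(-50.0), np.float64(100.0)), 0, 0.75)
((np.float64(-70.0), np.float64(100.0)), 0, 0.75)
9.5
((np.float64(-46.0), np.float64(49.0)), 0, 0)
((np.float64(-44.0), np.float64(62.0)), 0.14, 0)
((np.float64(-44.0), np.float64(75.0)), 0.28, 0)
((np.float64(-42.0), np.float64(90.0)), 0.45, 0)
((np.float64(-34.0), np.float64(98.0)), 0.62, 0)
((np.float64(-24.0), np.float64(98.0)), 0.77, 0)
((np.float64(-14.0), np.float64(92.0)), 0.87, 0.26)
((np.float64(-6.0), np.float64(86.0)), 0.89, 0.49)
((np
[... 609 characters left out ...]
(-14.0), np.float64(92.0)), 0.91, 0.29)
((np.float64(-6.0), np.float64(86.0)), 0.93, 0.53)
((np.float64(0.0), np.float64(82.0)), 0.95, 0.75)
((np.float64(6.0), np.float64(80.0)), 1.0, 0.75)
((np.float64(-10.0), np.float64(90.0)), 0.93, 0.75)
((np.float64(-34.0), np.float64(98.0)), 0.65, 0.75)
((np.float64(-50.0), np.float64(100.0)), 0, 0.75)
((np.float64(-70.0), np.float64(100.0)), 0, 0.75)
(array([ 0.064, -0.097, -0.493]), array([0.0011, 0.0016, 0.0038]), array([0.422, 0.165, 0.175])) (array([ 0.205, -0.064, -0.493]), array([0.0011, 0.0016, 0.0038]), array([0.45 , 0.171, 0.175])) (array([-0.08261868,  0.01969933,  0.14805521]), np.float64(44.764907853911005), np.float64(12.198263621328381))
```

The plan is robust to finger thickness. I'll go to the pre-contact pose in front of the tab.

```bash
python3 -m pendant '[0.03,-0.1,-0.2,0,0,0.004,0.06,-0.1,-0.35,0,0,0.004,0.064,-0.097,-0.493,0.001,0.0016,0.004,0.064,-0.097,-0.493,0.001,0.0016,0.004,0.064,-0.097,-0.493,0.001,0.0016,0.004,0.064,-0.097,-0.493,0.001,0.0016,0.004,0.064,-0.097,-0.493,0.001,0.0016,0.004]' -1
python3 - <<'E'
from h import *
print(tip_station(), np.round(env.observe()["q"],1)); print(goto((-.046,0,.049),45))
im=env.camera("wrist");cv2.imwrite("pics/e.png",im)
E
```

```text
t: 3.95
eef_pos: [0.4213, 0.1647, 0.1762]
eef_rot: [-180.0, 45.1, -166.6]
force: [0.4, -0.8, 0.4]
opening: 0.0004
(array([-0.07527169,  0.00058834,  0.05064177]), np.float64(44.87257769581157), np.float64(13.315761192452458)) [-3.420e+01  3.300e+01 -1.000e-01  1.457e+02  1.584e+02  4.400e+01
 -8.920e+01]
(array([ 0.144,  0.033, -0.007]), array([-0.    ,  0.0007, -0.0012]), array([0.45 , 0.171, 0.175]))
```

View pics/e.png

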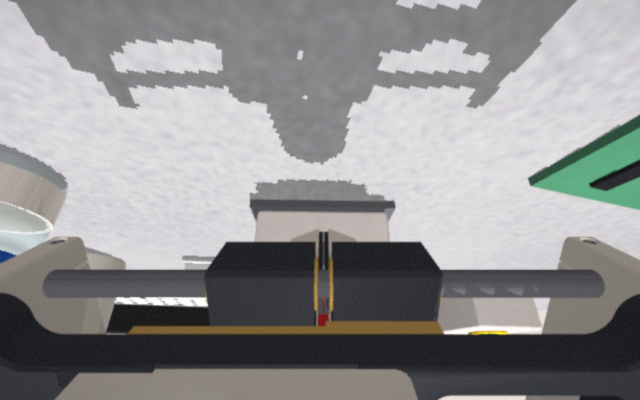

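The tool is centred: the flange spans x 250–394 (centre 322) against the fingers at 323, and its front is level. Now I'll insert under the tab.

```bash
python3 -m pendant '[0.05,0.011,-0.004,0,0,0,0.1,0.023,-0.007,0,0.0007,-0.001,0.144,0.033,-0.007,0,0.0007,-0.001,0.144,0.033,-0.007,0,0.0007,-0.001,0.144,0.033,-0.007,0,0.0007,-0.001]' -1
python3 - <<'E'
from h import *
print(tip_station())
for w in [(-44,62),(-44,75),(-42,90),(-34,98),(-24,98)]: print(w,goto((w[0]/1e3,0,w[1]/1e3),45))
E
```

```text
t: 4.5
eef_pos: [0.4501, 0.1704, 0.173]
eef_rot: [-180.0, 44.8, -166.9]
force: [-0.3, 0.1, 0.4]
opening: 0.0007
(array([-0.04666247, -0.00103497,  0.04668371]), np.float64(45.191900833223094), np.float64(13.044802684312932))
(-44, 62) (array([0.01 , 0.007, 0.074]), array([ 0.0004, -0.001 ,  0.0003]), array([0.452, 0.172, 0.188]))
(-44, 75) (array([0.01 , 0.007, 0.139]), array([ 0.0004, -0.001 ,  0.0003]), array([0.452, 0.172, 0.201]))
(-42, 90) (array([0.02 , 0.009, 0.214]), array([ 0.0004, -0.001 ,  0.0003]), array([0.454, 0.172, 0.216]))
(-34, 98) (array([0.059, 0.018, 0.254]), array([ 0.0004, -0.001 ,  0.0003]), array([0.462, 0.174, 0.224]))
(-24, 98) (array([0.107, 0.029, 0.254]), array([ 0.0004, -0.001 ,  0.0003]), array([0.472, 0.176, 0.224]))
```

```bash
python3 -m pendant '[0.005,0.004,0.037,0,0,0,0.01,0.007,0.074,0,0,0,0.01,0.007,0.107,0,0,0,0.01,0.007,0.139,0,0,0,0.015,0.008,0.177,0,0,0,0.02,0.009,0.214,0,0,0,0.04,0.014,0.234,0,0,0,0.059,0.018,0.254,0,0,0,0.059,0.018,0.254,0,0,0,0.059,0.018,0.254,0,0,0,0.059,0.018,0.254,0,0,0]' -1
python3 - <<'E'
from h import *
print(tip_station(),env.observe()["q"].round(1))
im=env.camera("side");cv2.imwrite("pics/f.png",cv2.resize(im[110:220,210:350],None,fx=5,fy=5,interpolation=cv2.INTER_CUBIC))
for w in [(-24,98),(-14,92),(-6,86),(0,82),(4,80)]: print(w,goto((w[0]/1e3,0,w[1]/1e3),45))
E
```

```text
t: 5.6
eef_pos: [0.4615, 0.1741, 0.2235]
eef_rot: [-179.9, 44.8, -166.8]
force: [-1.7, 0.4, -0.4]
opening: 0.0003
(array([-3.48301249e-02,  8.95102888e-05,  9.70832556e-02]), np.float64(45.236688163840306), np.float64(13.077055560413875)) [-35.1  26.1   3.9 139.2 156.5  30.4 -83.9]
(-24, 98) (array([0.05 , 0.011, 0.002]), array([ 0.0005, -0.0012,  0.0001]), array([0.472, 0.176, 0.224]))
(-14, 92) (array([ 0.099,  0.022, -0.028]), array([ 0.0005, -0.0012,  0.0001]), array([0.481, 0.179, 0.218]))
(-6, 86) (array([ 0.138,  0.031, -0.058]), array([ 0.0005, -0.0012,  0.0001]), array([0.489, 0.18 , 0.212]))
(0, 82) (array([ 0.167,  0.038, -0.078]), array([ 0.0005, -0.0012,  0.0001]), array([0.495, 0.182, 0.208]))
(4, 80) (array([ 0.187,  0.043, -0.088]), array([ 0.0005, -0.0012,  0.0001]), array([0.499, 0.183, 0.206]))
```

View pics/f.png

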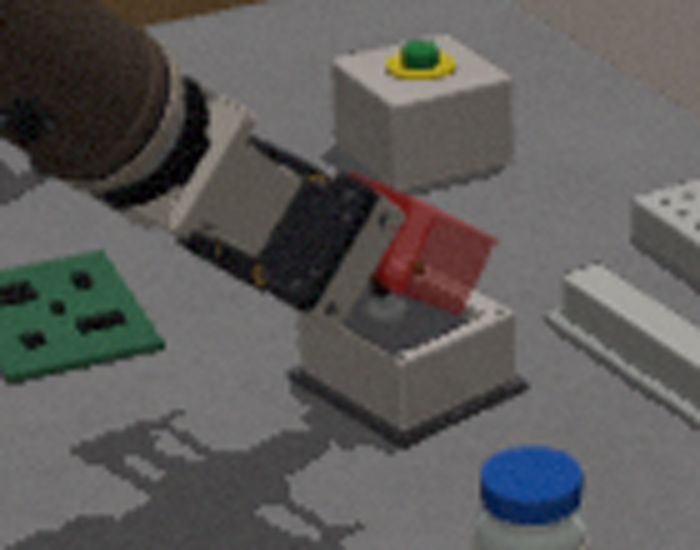

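The guard is up about 35° on the fingers, with the toggle beneath still off. Now I'll push it over in small steps.

```bash
python3 -m pendant '[0.025,0.006,0.001,0,0,0,0.05,0.011,0.002,0,0,0,0.075,0.017,-0.013,0,0,0,0.099,0.022,-0.028,0,0,0,0.12,0.027,-0.043,0,0,0,0.138,0.031,-0.058,0,0,0,0.145,0.033,-0.062,0,0,0,0.153,0.035,-0.068,0,0,0,0.153,0.035,-0.068,0,0,0]' -1
python3 - <<'E'
from h import *
print(tip_station())
im=env.camera("side");cv2.imwrite("pics/g.png",cv2.resize(im[110:220,210:350],None,fx=5,fy=5,interpolation=cv2.INTER_CUBIC))
for w in [(0,83),(3,82)]: print(w,goto((w[0]/1e3,0,w[1]/1e3),45))
E
```

```text
t: 6.55
eef_pos: [0.4922, 0.1809, 0.2097]
eef_rot: [-179.9, 44.7, -166.9]
force: [-0.8, -0.2, -1.2]
opening: 0.0007
(array([-0.00339085, -0.00033922,  0.08329328]), np.float64(45.25546341288141), np.float64(13.040997891360908))
(0, 83) (array([ 0.014,  0.004, -0.005]), array([ 0.0006, -0.0013,  0.0002]), array([0.495, 0.182, 0.209]))
(3, 82) (array([ 0.029,  0.007, -0.01 ]), array([ 0.0006, -0.0013,  0.0002]), array([0.498, 0.182, 0.208]))
```

View pics/g.png

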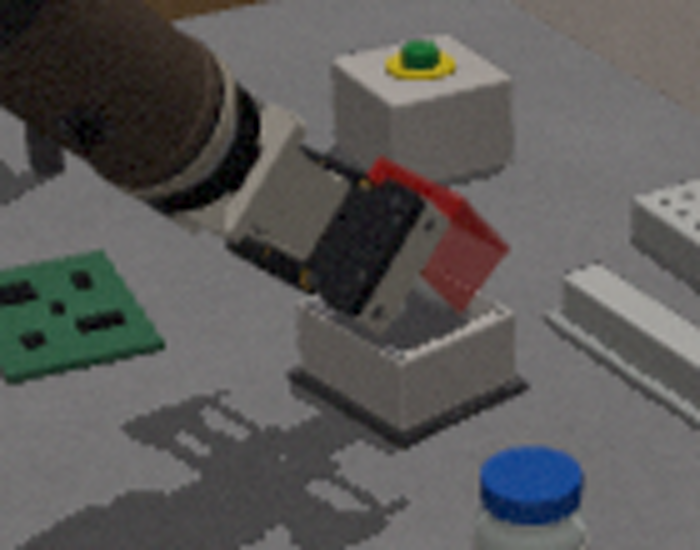

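The guard is resting on the fingers and the force is low. I'll push on until the stop shows in the force reading.

```bash
python3 -m pendant '[0.014,0.003,-0.005,0,0,0,0.02,0.005,-0.007,0,0,0,0.02,0.005,-0.007,0,0,0]' -1; python3 -m pendant '[0.012,0.003,-0.003,0,0,0,0.012,0.003,-0.003,0,0,0,0.012,0.003,-0.003,0,0,0]' -1 ; python3 -c "
from h import *;print(tip_station())"
```

```text
t: 6.9
eef_pos: [0.4943, 0.1814, 0.2088]
eef_rot: [-179.9, 44.7, -166.8]
force: [-20.2, -6.5, 18.7]
opening: 0.0006
t: 7.2
eef_pos: [0.4953, 0.1815, 0.2084]
eef_rot: [-179.9, 44.6, -166.8]
force: [-35.9, -9.9, 33.6]
opening: 0.0004
(array([-0.00057118, -0.00036412,  0.08168164]), np.float64(45.39567071965224), np.float64(13.107136826289281))
```

The force rose to about 36 N at the predicted stop position, so I'll withdraw and let the guard fall.

```bash
python3 -m pendant '[-0.023,-0.005,0.02,0,0,0,-0.046,-0.011,0.04,0,0,0,-0.085,-0.02,0.055,0,0,0,-0.125,-0.029,0.07,0,0,0,-0.163,-0.038,0.081,0,0,0,-0.2,-0.047,0.087,0,0,0,-0.241,-0.056,0.092,0,0,0,-0.32,-0.075,0.11,0,0,0,-0.41,-0.095,0.25,0,0,0,-0.41,-0.095,0.35,0,0,0,-0.41,-0.095,0.35,0,0,0,-0.41,-0.095,0.35,0,0,0]' -1
python3 - <<'E'
from h import *
print(tip_station())
for c in("wrist","side"):
  im=env.camera(c);y,x,k=(95,225,4) if c=="wrist" else (130,250,9)
  cv2.imwrite(f"pics/h_{c}.png",cv2.resize(im[y:y+(150 if k==4 else 65),x:x+(180 if k==4 else 80)],None,fx=k,fy=k,interpolation=cv2.INTER_CUBIC))
  for n in("red_tab","red_toggle_end"): print(c,n,[(np.round(m["centre"]),round(m["confidence"],2)) for m in env.mark_of(c,n)[:2]])
for p in[(-.045,0,.067),(.012,0,.098),(-.012,0,.098)]: print(p,proj("side",S2W(p)))
E
```

```text
t: 8.4
eef_pos: [0.4166, 0.164, 0.2786]
eef_rot: [180.0, 44.9, -166.9]
force: [-0.0, 0.8, -1.4]
opening: 0.0003
(array([-0.08050935,  0.00053107,  0.15250753]), np.float64(45.09497747390107), np.float64(13.134959785877621))
wrist red_tab [(array([325., 162.]), 0.87)]
wrist red_toggle_end []
side red_tab [(array([276., 174.]), 0.95)]
side red_toggle_end []
(-0.045, 0, 0.067) [275.42414724 173.21493638]
(0.012, 0, 0.098) [289.7950406  157.47245617]
(-0.012, 0, 0.098) [283.61764693 160.08798314]
```

View pics/h_wrist.png

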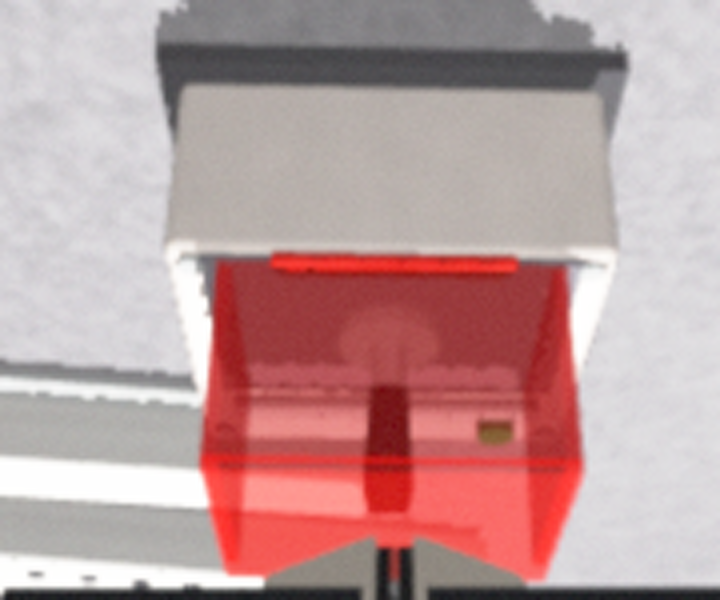

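View pics/h_side.png

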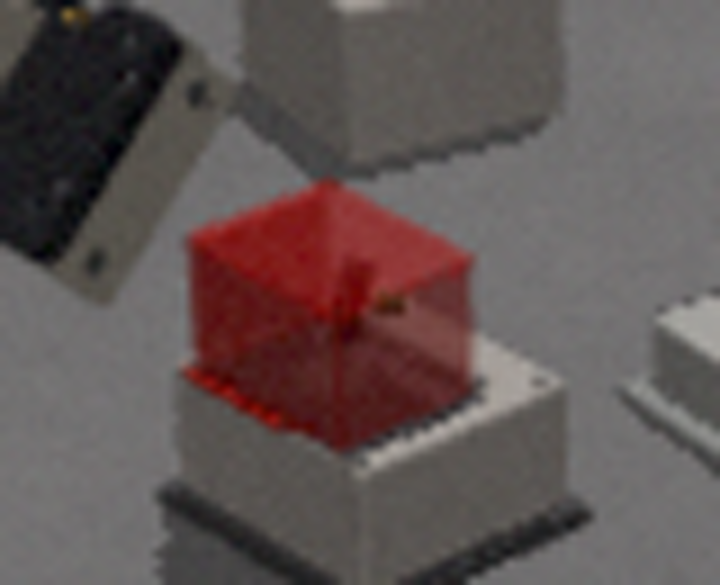

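The guard is shut: the tab is at (276,174) and the model puts a shut tab at (275,173). The bat's end shows at side px ≈(290,159), and the predictions are on (290,157) and off (284,160). The gripper is clear, so I'm handing the job in.

```bash
python3 -c "
from h import *
for n,z in (('yellow_tab',.067),('paste_jar',0),('screwdriver',0),('wash_bottle',0),('squeegee',0)):
  for m in env.mark_of('side',n)[:1]: print(n,np.round(m['centre']),round(m['confidence'],2))
print(env.finish_job())"
```

```text
yellow_tab [349. 236.] 0.89
paste_jar [313. 226.] 0.9
screwdriver [246. 247.] 0.57
wash_bottle [380. 208.] 0.77
squeegee [340. 181.] 0.62
the job is handed in; nothing more can be done
None
```

The red station's toggle is switched on with its guard shut over it, and I handed the job in at about 9 s of the 38 s; the hand-in gives no verdict.

I slid the closed fingers in under the red tab at a 45° slant and lifted the guard to roughly 35°. With the guard resting on the fingers, I pushed the toggle over. At the predicted stop the force on the tool rose to about 36 N along x and 34 N along z. I then drew the fingers back out and the guard fell shut.

**Last checks before handing in:**
- **Guard:** the red tab was at side-view pixel (276,174), against (275,173) predicted for shut.
- **Toggle:** the end of the bat was at about (290,159), against (290,157) predicted for on and (284,160) for off. I read this by eye, because the trained network did not find the toggle end through the guard.
- **Bystanders:** the yellow tab, jar, screwdriver, bottle and squeegee were all within about 2 px of where they started. I did not measure the board, tray, knob or the yellow toggle again, but the arm did not go near them.
- **Contact:** the fingers were clear of everything and the force was about zero (1.6 N or less).

No check failed. Early yaw estimates for the red station disagreed (9.5° against 12.8°), and a close wrist-camera fit settled it at 13.1°.

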